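# Swap a flat battery pack for the charged one

## Task

The ward has sent back a flat battery pack (one red bar). Find the pack in the charger that is fully charged (four green bars), slide its catch open and draw it out, and set it down gently, the right way up, flat in the steel ward tray; put the flat pack on charge in the bay you freed, contacts first and pushed fully home, and slide the catch shut over it. Leave the two packs that are still charging in their bays with their catches shut, and don't disturb the other things on the bench.

Things in the scene. Friction and masses are not known exactly. Their poses are not given: they have to be found in the camera images.
- charged_pack_mid (a point): The fully charged pack: all four gauge bars lit green; starts in one of the three bays, which one varies. 400 to 625 g, black case 140 (x) x 62 (y) x 32 mm high; a fixed handle bar across the middle of its top, 12 (x) x 40 (y) x 12 mm, centre 23 mm above this point, 15 mm gap beneath. Gauge on the -x half, contacts in the +x end. Point: mid axis, 30 mm above the underside; z up.
- flat_pack_mid (a point): The flat pack: one gauge bar lit red, three dark; starts upright on the bench beside the charger. Same build, mass and point as the charged pack (case 140 x 62 x 32 mm; handle bar centre 23 mm above this point, which is on the mid axis 30 mm above the underside; x lengthwise towards its contacts, z up).
- flat_contacts (a point): The middle of the flat pack's brass contacts, on its +x end face, 70 mm from its mid axis and 16 mm above its underside; axes as the pack's.
- charging_pack_a_mid (a point): A pack still charging: two gauge bars lit amber. Home in another bay. Same build and same point as the charged pack.
- charging_pack_b_mid (a point): A pack still charging: three gauge bars lit amber. Home in the remaining bay. Same build and same point as the charged pack.
- charger: Three-bay charger, pale grey, fixed to the bench; origin on the bench under the middle bay's home point; x into the bays (away from the robot), y left, z up. Each bay is a lane 68 mm wide along x, 102 mm apart, floored by the bench, between rails 34 mm wide, 28 mm high, with round noses (radius 17) reaching x = -107 mm. Contact wall at x = +71 mm; housing behind, 59 mm high.
- bay_right (a point): Where a pack's mid point (30 mm above the bench) is when home in the right bay (lowest y); axes as the charger's. From x = -30 to +71 mm of here, flanges on the rails reach 8 mm over each side of the lane, 36 to 40 mm above the bench: there a pack can only slide along x. A pack whose contact end is outside the flanges (its mid point beyond x = -100 mm) can be lifted or set down.
- bay_middle (a point): The same point of the middle bay; same axes and build.
- bay_left (a point): The same point of the left bay (highest y); same axes and build.
- catch_right (a joint): Sliding catch of the right bay: 0 = shut (steel bolt, 8 to 24 mm above the bench, 12 mm thick, sticks 22 mm into the lane 4 mm in front of a pack that is home and holds it in), 0.024 m = fully open (bolt inside the rail). Slides along the charger's +y to open, by about 2 N, and stays where left.
- knob_right (a point): Orange upright thumb knob of the right bay's catch, 13 mm across, on the rail left (+y) of its lane, 28 to 60 mm above the bench; 80 mm in front (-x) of the bay's home point and, when shut, 39 mm left of it. This point: its axis, 48 mm above the bench. Moves with the catch: push to +y to open, to -y to shut. Axes as the charger's.
- catch_middle (a joint): Sliding catch of the middle bay: 0 = shut (steel bolt, 8 to 24 mm above the bench, 12 mm thick, sticks 22 mm into the lane 4 mm in front of a pack that is home and holds it in), 0.024 m = fully open (bolt inside the rail). Slides along the charger's +y to open, by about 2 N, and stays where left.
- knob_middle (a point): Orange upright thumb knob of the middle bay's catch, 13 mm across, on the rail left (+y) of its lane, 28 to 60 mm above the bench; 80 mm in front (-x) of the bay's home point and, when shut, 39 mm left of it. This point: its axis, 48 mm above the bench. Moves with the catch: push to +y to open, to -y to shut. Axes as the charger's.
- catch_left (a joint): Sliding catch of the left bay: 0 = shut (steel bolt, 8 to 24 mm above the bench, 12 mm thick, sticks 22 mm into the lane 4 mm in front of a pack that is home and holds it in), 0.024 m = fully open (bolt inside the rail). Slides along the charger's +y to open, by about 2 N, and stays where left.
- knob_left (a point): Orange upright thumb knob of the left bay's catch, 13 mm across, on the rail left (+y) of its lane, 28 to 60 mm above the bench; 80 mm in front (-x) of the bay's home point and, when shut, 39 mm left of it. This point: its axis, 48 mm above the bench. Moves with the catch: push to +y to open, to -y to shut. Axes as the charger's.
- tray_mid (a point): Ward tray: shallow steel tray, outside 190 (x) x 116 (y) x 16 mm high, walls and floor 3 mm, fixed to the bench on the side of the charger away from the flat pack. Point: centre of its inner floor, 3 mm above the bench; x along its length, z up.
- multimeter: Bystander: yellow multimeter 90 x 185 x 46 mm lying on the bench, origin at the centre of its underside; its long side lies along its y.
- ecg_simulator: Bystander: white handheld simulator 85 x 150 x 36 mm lying on the bench, origin at the centre of its underside; its long side lies along its y.
- screwdriver: Bystander: screwdriver 190 mm long lying along its x near the robot's left, origin under its middle.
- paddle_adapter: Bystander: orange and steel paddle plate 85 x 100 x 18 mm lying near the robot's right, origin at the centre of its underside.
Things that resemble listed ones, but are neither listed nor needed, are in the scene too. What is shaped like the part that bears tray_mid but turquoise is not meant.

How it is judged:
By the outcome, as a careful person would: the job done as asked, in the order asked, and still so for the second after the job is handed in, with the robot touching nothing.
It also fails if it takes over 72 s, if anything falls off the work surface, if the arm or the gripper's body presses on something with over 40 N, if the wrist force passes 120 N, or if a joint passes its speed limit or range.

## Robot

A 6-joint arm with a two-finger parallel gripper is mounted at the origin on the work surface. World frame = base frame: x ahead of the robot, y to its left, z up, the work surface at z = 0. Lengths are in m, angles in rad, forces in N, time in s.
With the tool pointing down it reaches from about 0.275 to 0.825 m from the base axis. Payload 4.9 kg.
Tool frame: the origin (TCP) lies midway between the tips of the shut fingers; the grasp point (between the pads) lies 19 mm behind it (grip_point_offset is the distance from the TCP to the grasp point, in m); z points along the fingers, x is the direction in which the jaws open and shut, and the axes are right-handed (so a half turn about z gives the same grasp; the last joint's range is limited). The gripper opens to 85 mm and grips with 20 to 120 N. Pads are 22 mm wide; open, the fingers measure 114 mm over their backs; the gripper's body (76 mm by 85 mm) begins 54 mm behind the grasp point. The pads swing forward as they close: fully open they stand 13 mm farther back than shut.
Start: joints at [1.125, 0.326, -0.193, 1.052, 0, 1.437], TCP at [0.169, 0.524, 0.231] pointing down, gripper open.
Joint ranges: [-2.65, 2.65], [-0.97, 1.79], [-1.3, 1.35], [-1.93, 2.1], [-1.47, 1.37], [-3.14, 3.14]. Speed limits (rad/s): [2.57, 2.57, 3.14, 3.14, 3.14, 3.14].

## Interface

Orientations are given as a rotation vector (axis times angle).
In Python, from cell import * gives the robot as it stands. Calls block until the motion is done:
- movep(position, orientation): joint-space move of the TCP to a pose.
- move_l(position, velocity=0.15, rot=None, until_force=None): straight line of the TCP; rot=None keeps the orientation; velocity is the mean speed in m/s. With until_force (N) it stops when the force on the tool has changed by that much, and returns True; else False.
- set_joints(angles): joint-space move.
- let_go() and grab(newtons=None): open the fingers fully, or close them until they stop; newtons is the grip in N (None keeps the last).
- sleep(seconds).
- ik(position, orientation): joint angles nearest the present ones, or None.
- get_state(): the state.
- grab_frame(name): name is "side" or "top"; returns a dict with "img" (400x640x3 uint8, red, green, blue), "fx", "fy", "cx", "cy" (pixels), "k1" (the pictures are not rectified: a ray, as slopes to the right and down, at radius r is drawn at 1 + k1 r^2 times it, then the intrinsics apply), "cam_to_world" (4x4, takes a point from camera to world coordinates). Camera axes: x right, y down, z forward; pixel columns grow to the right and rows downward; lengths in m; the calibration is good to about 2 mm. A picture is of the moment at which its call begins. There is no depth.
A pose or a line that the arm cannot do raises MotionError and nothing moves.
- sign_off(): hands the job in, once; it reports no verdict.
Trained networks look in the newest picture that a camera, given by its name, has taken for a name from the list of things; names that differ only in an ending like _2 or _b are one class to them, and where a whole thing is asked for, a point or a joint stands for the part that bears it (a point fixed in the world has none). Each returns a list of dicts, best first, with "score" (0 to 1); they miss things now and then, are a little off and sometimes report something else, mostly with a low value. They report only what shows in the picture. A call takes as long as a camera call. They do not tell look-alikes from the thing itself.
- spot_in(camera, name): "centre" ([column, row] in pixels, amid what is visible of it).
- silhouettes(camera, name): "mask" (400x640 bool, what is visible of it) and "centre" ([column, row] in pixels, amid what is visible of it).
- tip_of(camera, name): "centre" ([column, row] in pixels: a listed point, or the origin of a listed thing).
The state is a dict: "clock": time; "q": joint angles; "joint_velocities": joint speeds; "tau": joint torques, N m; "position": TCP position; "eef_rot": TCP orientation; "contact_force": force on the tool from outside, world axes, zero at the start; "wrist_torque": the same for the moment, N m; "finger_gap": opening from 0.0 (shut) to 1.0 (fully open).
Only numpy, scipy, OpenCV 4.12 (cv2) and the standard library are available. Lean on these libraries where they do the work, as an engineer would, in place of code of your own. Each camera call takes 0.05 s, during which the arm holds its last target.

## Working session

There is one attempt and no reset: what is moved stays moved. The work goes in short steps, each a Python script; the robot and the scene stay as the last script left them, time stands still between calls to the robot, and variables do not carry over. Pictures are saved under pics/ and viewed, and the job is handed in when it is done.

```bash
ls; mkdir -p pics; python3 - <<'E'
from cell import *
import cv2
for n in ("side","top"):
    f=grab_frame(n)
    cv2.imwrite(f"pics/{n}0.png",cv2.cvtColor(f["img"],cv2.COLOR_RGB2BGR))
    print(n,f["fx"],f["fy"],f["cx"],f["cy"],f["k1"],f["cam_to_world"])
print(get_state())
E
```

```text
pics
side 428.92592754638514 428.92592754638514 324.25851189553066 206.81919724260516 -0.04483018232415531 [[ 0.99817777 -0.01824583  0.05751728  0.43291784]
 [-0.05711364 -0.59327289  0.80297279 -1.12821568]
 [ 0.01947254 -0.80479461 -0.5932339   0.83707333]
 [ 0.          0.          0.          1.        ]]
top 363.0335907196353 363.0335907196353 317.14424200356564 202.75214007546205 -0.04210269577633425 [[-0.12941644 -0.97087076  0.20164661  0.27430394]
 [-0.99157975  0.12765049 -0.02179353 -0.08427989]
 [-0.00458159 -0.20276914 -0.97921585  1.17694563]
 [ 0.          0.          0.          1.        ]]
{'clock': 0.1, 'q': array([ 1.12481648e+00,  3.26871697e-01, -1.93492399e-01,  1.05199113e+00,
        1.99873982e-05,  1.43666046e+00]), 'joint_velocities': array([-8.73949208e-04, -6.33249215e-04,  1.95977524e-03, -2.15486493e-03,
        5.04974076e-05, -9.07282715e-04]), 'tau': array([ 5.66092949e-04, -4.44239724e+01,  2.63037479e+01,  7.89441081e-03,
       -1.00213224e-04,  9.34556283e-06]), 'position': array([0.16847067, 0.52301493, 0.23057585]), 'eef_rot': array([ 2.53887711e+00,  1.84909652e+00, -2.16882165e-03]), 'contact_force': array([ 0.50147517, -0.60996655,  0.55028204]), 'wrist_torque': array([-0.0036962 , -0.01010006,  0.01395713]), 'finger_gap': 0.9986609426963099}
```

View pics/side0.png

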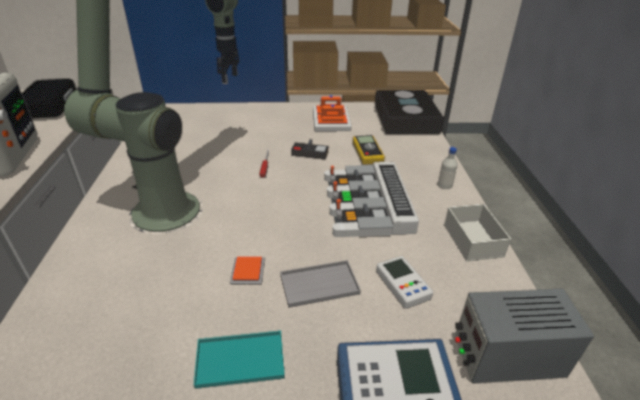

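View pics/top0.png

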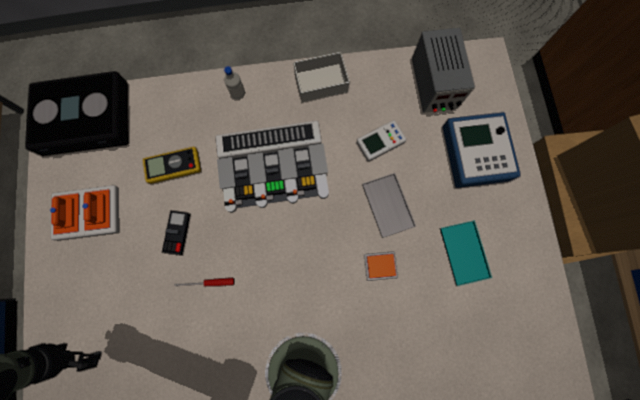

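The top view shows the charger at about (272,165), with the green gauge in the middle bay at (275,187). The flat pack is at (176,232), the grey tray at (388,205) and a turquoise look-alike tray at (466,252). Next I'll take close crops and run the detections.

```bash
cat > h.py <<'E'
from cell import *
import numpy as np, cv2
from scipy.spatial.transform import Rotation as R
def ray(f,px):
    K=np.array([[f["fx"],0,f["cx"]],[0,f["fy"],f["cy"]],[0,0,1.]])
    u=cv2.undistortPoints(np.array([[px]],float),K,np.array([f["k1"],0,0,0,0]))[0,0]
    # note: forward model x_d = x(1+k1 r^2), same as cv2
    T=f["cam_to_world"]; return T[:3,3],T[:3,:3]@np.array([u[0],u[1],1])
def onz(f,px,z):
    o,d=ray(f,px); return o+d*(z-o[2])/d[2]
def proj(f,P):
    P=np.atleast_2d(P); T=np.linalg.inv(f["cam_to_world"])
    K=np.array([[f["fx"],0,f["cx"]],[0,f["fy"],f["cy"]],[0,0,1.]])
    return cv2.projectPoints(P,cv2.Rodrigues(T[:3,:3])[0],T[:3,3],K,np.array([f["k1"],0,0,0,0]))[0][:,0]
def tri(f1,p1,f2,p2):
    o1,d1=ray(f1,p1);o2,d2=ray(f2,p2)
    A=np.stack([d1,-d2],1); s=np.linalg.lstsq(A,o2-o1,rcond=None)[0]
    a=o1+s[0]*d1;b=o2+s[1]*d2
    return (a+b)/2,np.linalg.norm(a-b)
def save(f,name,box=None,k=1):
    im=f["img"]
    if box: im=im[box[1]:box[3],box[0]:box[2]]
    im=cv2.resize(im,None,fx=k,fy=k,interpolation=cv2.INTER_CUBIC)
    cv2.imwrite("pics/"+name,cv2.cvtColor(im,cv2.COLOR_RGB2BGR))
E
python3 - <<'E'
from h import *
F={n:grab_frame(n) for n in("side","top")}
save(F["top"],"topcrop.png",(135,105,425,275),2.75)
save(F["side"],"sidecrop.png",(220,120,440,320),2.75)
zs=dict(charged_pack_mid=.03,flat_pack_mid=.03,flat_contacts=.016,charger=0,bay_middle=.03,bay_left=.03,bay_right=.03,knob_middle=.048,tray_mid=.003)
for n,z in zs.items():
    for c in F:
        for d in tip_of(c,n)[:5]:
            print(n,c,np.round(d["centre"],1),round(d["score"],2),np.round(onz(F[c],d["centre"],z),4))
E
```

```text
charged_pack_mid side [361.1 192.2] 0.91 [0.6388 0.0425 0.03  ]
charged_pack_mid side [336.8 185. ] 0.4 [0.5611 0.0881 0.03  ]
charged_pack_mid side [245.5 270.8] 0.21 [ 0.2878 -0.3126  0.03  ]
charged_pack_mid top [276.4 168.9] 0.63 [0.6409 0.0085 0.03  ]
flat_pack_mid side [311.9 144.6] 0.87 [0.486  0.3791 0.03  ]
flat_pack_mid side [319.6 287.3] 0.15 [ 0.4798 -0.3781  0.03  ]
flat_pack_mid top [172.7 234.3] 0.74 [0.4686 0.3614 0.03  ]
flat_contacts side [325.  154.6] 0.74 [0.5348 0.323  0.016 ]
flat_contacts side [356.1 176.4] 0.71 [0.6371 0.163  0.016 ]
flat_contacts top [171.5 236.7] 0.44 [0.4636 0.3712 0.016 ]
charger side [359.9 200.7] 0.67 [0.636  0.0358 0.    ]
charger top [275.2 177.6] 0.62 [0.6207 0.0182 0.    ]
bay_middle side [358.2 193.4] 0.56 [0.6282 0.0358 0.03  ]
bay_middle top [269.5 173.7] 0.68 [0.6276 0.0328 0.03  ]
bay_left side [358.2 175.3] 0.87 [0.6419 0.148  0.03  ]
bay_left top [240.4 179.7] 0.78 [0.6199 0.1297 0.03  ]
bay_right side [366.3 214.7] 0.86 [ 0.6394 -0.081   0.03  ]
bay_right top [301.3 167.4] 0.8 [ 0.6353 -0.0734  0.03  ]
bay_right top [176.3 211.6] 0.63 [0.5409 0.346  0.03  ]
knob_middle side [335.2 184.8] 0.43 [0.553  0.0623 0.048 ]
knob_middle top [261.5 194.8] 0.54 [0.5557 0.0635 0.048 ]
knob_middle top [380.4 266.3] 0.22 [ 0.2839 -0.2762  0.048 ]
tray_mid side [319.3 284.4] 0.68 [ 0.481  -0.3427  0.003 ]
tray_mid side [245.3 360. ] 0.66 [ 0.3067 -0.5635  0.003 ]
tray_mid top [384.3 204.3] 0.95 [ 0.482  -0.3295  0.003 ]
tray_mid top [466.4 249.3] 0.95 [ 0.3006 -0.5694  0.003 ]
tray_mid top [381.6 264.2] 0.24 [ 0.2903 -0.2887  0.003 ]
```

View pics/topcrop.png

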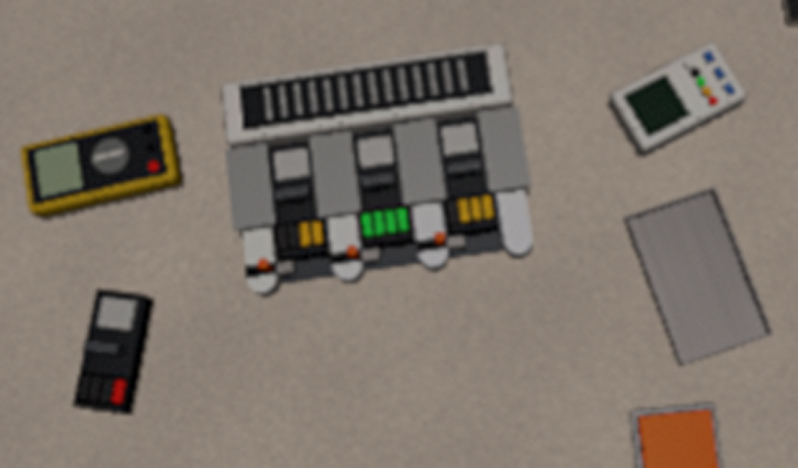

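View pics/sidecrop.png

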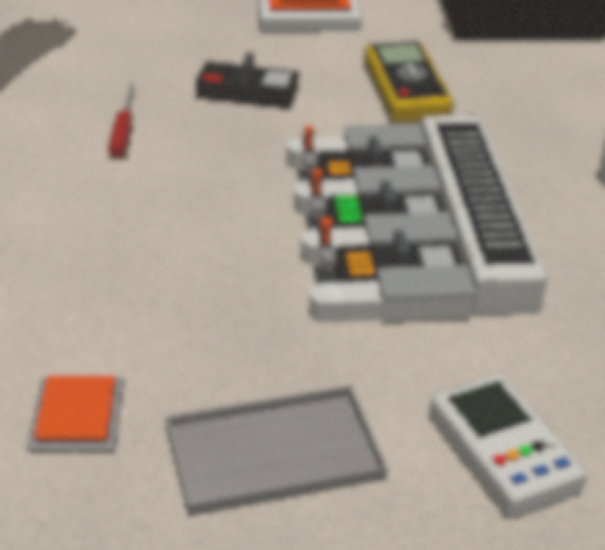

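The middle bay holds the charged pack: four green bars at top crop (385,222), with two amber bars at (310,234) and three at (476,210). The flat pack, with one red bar at crop (119,390), has its contact end pointing up the picture, towards the far side. I'll refine the poses by fitting model edges to both pictures.

```bash
cat > fit.py <<'E'
from h import *
from scipy.optimize import minimize
from scipy.ndimage import map_coordinates
def grads(f,s=1.0):
    out=[]
    for c in range(3):
        g=cv2.GaussianBlur(f["img"][:,:,c].astype(float),(0,0),s)
        out.append((cv2.Sobel(g,cv2.CV_64F,1,0,ksize=3)/8,cv2.Sobel(g,cv2.CV_64F,0,1,ksize=3)/8))
    return out
def world(p,loc):
    c,s=np.cos(p[2]),np.sin(p[2]); l=np.atleast_2d(loc)
    return np.c_[p[0]+c*l[:,0]-s*l[:,1],p[1]+s*l[:,0]+c*l[:,1],l[:,2]]
def score(p,segs,views,n=25):
    tot=0
    for f,G,idx in views:
        for i in idx:
            a,b=segs[i]; t=np.linspace(.06,.94,n)[:,None]
            uv=proj(f,world(p,np.array(a)*(1-t)+np.array(b)*t))
            d=uv[-1]-uv[0]; L=np.linalg.norm(d); nn=np.array([-d[1],d[0]])/L
            m=0
            for gx,gy in G:
                v=map_coordinates(gx,[uv[:,1],uv[:,0]],order=1)*nn[0]+map_coordinates(gy,[uv[:,1],uv[:,0]],order=1)*nn[1]
                m=m+np.abs(v.mean())
            tot+=m*L
    return -tot
def fit(p0,segs,views):
    best=None
    for dx in(-.008,0,.008):
        for dy in(-.008,0,.008):
            for da in (-.06,0,.06):
                r=minimize(score,np.array(p0)+[dx,dy,da],args=(segs,views),method="Nelder-Mead",options=dict(initial_simplex=np.array(p0)+[dx,dy,da]+np.array([[0,0,0],[.004,0,0],[0,.004,0],[0,0,.03]]),xatol=1e-4,fatol=.01))
                if best is None or r.fun<best.fun: best=r
    return best.x,best.fun
def box(x0,x1,y0,y1,z):
    return [((x0,y0,z),(x1,y0,z)),((x1,y0,z),(x1,y1,z)),((x1,y1,z),(x0,y1,z)),((x0,y1,z),(x0,y0,z))]
E
python3 - <<'E'
from fit import *
F={n:grab_frame(n) for n in("side","top")}
import pickle; pickle.dump(F,open("F0.pkl","wb"))
Gs={n:grads(F[n]) for n in F}
def both(segs,p0,name,idx=None):
    al=range(len(segs)); idx=idx or {"side":al,"top":al}
    for sel in (["side","top"],["side"],["top"]):
        x,s=fit(p0,segs,[(F[n],Gs[n],idx[n]) for n in sel]); print(name,sel,np.round(x[:2],4),round(np.degrees(x[2]),2),round(s,1))
        if len(sel)==2: res=x
    return res
P={}
# charger
segs=[]
for y in(-51-102,-51,51,153)[0:4]:
    segs+=[((-90,y-17,28),(-30,y-17,28)),((-90,y+17,28),(-30,y+17,28))]
for y0,y1 in((-170,-128),(-76,-26),(26,76),(128,170)):
    segs+=[((-30,y0,40),(-30,y1,40)),((-30,y0,40),(71,y0,40)),((-30,y1,40),(71,y1,40))]
segs+=[((71,-170,59),(71,170,59))]
S=[tuple(np.array(q)/1000 for q in s) for s in segs]
P["charger"]=both(S,[.63,.034,.0],"charger"); P_S=S
tr=[tuple(np.array(q)/1000 for q in s) for s in box(-95,95,-58,58,16)]
P["tray"]=both(tr,[.482,-.335,np.radians(10)],"tray")
pk=[tuple(np.array(q)/1000 for q in s) for s in box(-70,70,-31,31,32)]
P["flat"]=both(pk,[.477,.37,0.],"flat")
pickle.dump(P,open("P.pkl","wb"))
for n in F:
    im=cv2.resize(F[n]["img"],None,fx=3,fy=3,interpolation=cv2.INTER_CUBIC)
    for key,segs in(("charger",S),("tray",tr),("flat",pk)):
        for a,b in segs:
            uv=proj(F[n],world(P[key],np.array([a,b])))*3+1
            cv2.line(im,*[tuple(int(v) for v in q) for q in uv],(255,0,255),1)
    b=(140,110,410,280) if n=="top" else (260,130,430,310)
    cv2.imwrite(f"pics/fit_{n}.png",cv2.cvtColor(im[b[1]*3:b[3]*3,b[0]*3:b[2]*3][:600,:800],cv2.COLOR_RGB2BGR))
E
```

```text
charger ['side', 'top'] [0.6449 0.0218] 1.15 -40840.3
charger ['side'] [0.6458 0.0244] 1.3 -17254.3
charger ['top'] [0.6444 0.0214] 1.28 -24219.6
tray ['side', 'top'] [ 0.4786 -0.3416] 11.43 -12503.3
tray ['side'] [ 0.4788 -0.3408] 11.37 -8042.8
tray ['top'] [ 0.4779 -0.343 ] 11.34 -4733.9
flat ['side', 'top'] [0.4749 0.3502] -13.12 -10481.6
flat ['side'] [0.4787 0.3568] -8.41 -3659.3
flat ['top'] [0.4742 0.3497] -13.68 -7449.2
```

View pics/fit_top.png

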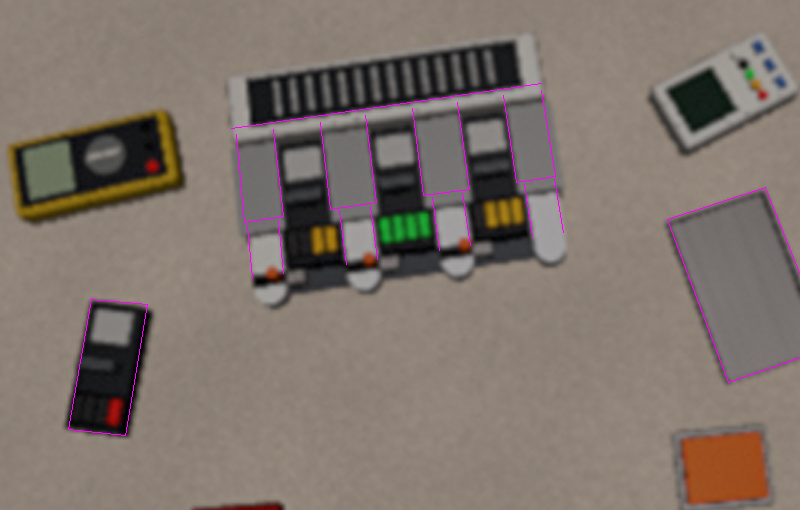

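View pics/fit_side.png

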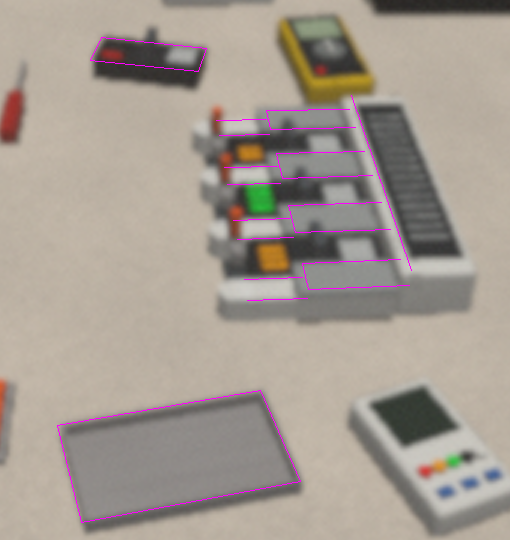

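The tray and flat pack outlines lie on their edges. The charger fit settled on a false optimum about 12 mm too far in x, with its flange line at (245,220) against the real (247,232). I'll refit it with the noses included.

```bash
cat > chfit.py <<'E'
from fit import *
segs=[]
for y in(-153,-51,51,153):
    segs+=[((-90,y-17,28),(-30,y-17,28)),((-90,y+17,28),(-30,y+17,28))]
    a=np.radians(np.arange(-60,61,20)); pts=[(-90-17*np.cos(t),y+17*np.sin(t),28) for t in a]
    if 0: segs+=list(zip(pts[:-1],pts[1:]))
    segs+=[((-107,y-5,28),(-107,y+5,28))]
for y0,y1 in((-170,-128),(-76,-26),(26,76),(128,170)):
    segs+=[((-30,y0,40),(-30,y1,40)),((-30,y0,40),(71,y0,40)),((-30,y1,40),(71,y1,40))]
S=[tuple(np.array(q)/1000 for q in s) for s in segs]
E
python3 - <<'E'
from chfit import *
import pickle
F=pickle.load(open("F0.pkl","rb")); P=pickle.load(open("P.pkl","rb"))
Gs={n:grads(F[n]) for n in F}; al=range(len(S))
for sel in (["side"],["top"],["side","top"]):
  for x0 in (.625,.632,.638):
    x,s=fit([x0,.026,.02],S,[(F[n],Gs[n],al) for n in sel]); print(sel,np.round(x[:2],4),round(np.degrees(x[2]),2),round(s,1))
P["charger"]=x
pk=[tuple(np.array(q)/1000 for q in s) for s in box(-70,70,-31,31,32)]
pk+=[tuple(np.array(q)/1000 for q in s) for s in (((-70,-31,0),(70,-31,0)),((-70,-31,0),(-70,-31,32)))]
for sel in (["side"],["top"],["side","top"]):
    x2,s=fit([.475,.352,-.22],pk,[(F[n],Gs[n],range(4)) for n in sel]);print(sel,np.round(x2[:2],4),round(np.degrees(x2[2]),2),round(s,1))
P["flat"]=x2
pickle.dump(P,open("P.pkl","wb"))
for n in F:
    im=cv2.resize(F[n]["img"],None,fx=5,fy=5,interpolation=cv2.INTER_CUBIC)
    for a,b in S:
            uv=proj(F[n],world(x,np.array([a,b])))*5+2
            cv2.line(im,*[tuple(int(v) for v in q) for q in uv],(255,0,255),1)
    b=(205,115,345,220) if n=="top" else (310,150,430,250)
    cv2.imwrite(f"pics/fit2_{n}.png",cv2.cvtColor(im[b[1]*5:b[3]*5,b[0]*5:b[2]*5][:600,:800],cv2.COLOR_RGB2BGR))
# orange knobs
for n in F:
    hsv=cv2.cvtColor(F[n]["img"],cv2.COLOR_RGB2HSV)
    m=((hsv[...,0]<14)&(hsv[...,1]>120)&(hsv[...,2]>90)).astype(np.uint8)
    c,l,st,ce=cv2.connectedComponentsWithStats(m)
    for i in range(1,c):
        if st[i,4]<200: print(n,st[i],np.round(ce[i],1))
for k in(-.102,0,.102): 
  w=world(x,[-.08,k+.039,.048]); print(w,proj(F["top"],w+[0,0,.006]),proj(F["side"],w))
E
```

```text
['side'] [0.628  0.0236] 1.36 -13887.7
['side'] [0.628  0.0236] 1.36 -13887.6
['side'] [0.628  0.0236] 1.36 -13887.7
['top'] [0.6254 0.0212] 1.24 -17763.5
['top'] [0.6254 0.0212] 1.24 -17763.5
['top'] [0.6254 0.0212] 1.24 -17763.5
['side', 'top'] [0.6259 0.0215] 1.25 -31284.9
['side', 'top'] [0.6259 0.0215] 1.25 -31284.9
['side', 'top'] [0.6259 0.0215] 1.25 -31284.9
['side'] [0.4787 0.3568] -8.4 -3659.3
['top'] [0.4742 0.3497] -13.68 -7449.2
['side', 'top'] [0.4749 0.3502] -13.12 -10481.6
side [  2 130   6   7  29] [  4.2 133.2]
side [ 22 132   3   3   8] [ 23.1 133.1]
side [  7 141   5   6  27] [  8.9 143.6]
side [294 146   7   4  21] [296.9 147.8]
side [365 152   4   3  12] [366.5 153. ]
side [260 161   7  15  74] [263.3 168.3]
side [331 166   2   7  12] [331.6 169.3]
side [333 181   5   9  26] [334.9 184.3]
side [336 198   6  10  30] [338.1 201.9]
side [400 286   5   2   9] [401.8 286.4]
side [455 337   6   6  29] [457.6 339.4]
top [434 109   3   3   7] [435. 110.]
top [393 140   3   3   7] [393.7 141. ]
top [189 163   4   4  10] [190.3 164.6]
top [293 190   4   3  11] [294.6 191.1]
top [261 195   4   3  10] [262.8 196. ]
top [229 199   4   4  12] [230.3 200.8]
top [ 93 203   1   1   1] [ 93. 203.]
top [176 243   5   9  34] [177.7 246.8]
top [204 279  29   7 181] [217.9 282. ]
[[ 0.54728782 -0.04320569  0.048     ]] [[294.83579915 192.65678462]] [[335.99450231 203.3928557 ]]
[[0.54506944 0.05877018 0.048     ]] [[263.03091328 197.42116789]] [[332.90663791 185.42758578]]
[[0.54285106 0.16074606 0.048     ]] [[231.18406632 202.20083463]] [[330.15295427 169.41638665]]
```

View pics/fit2_top.png

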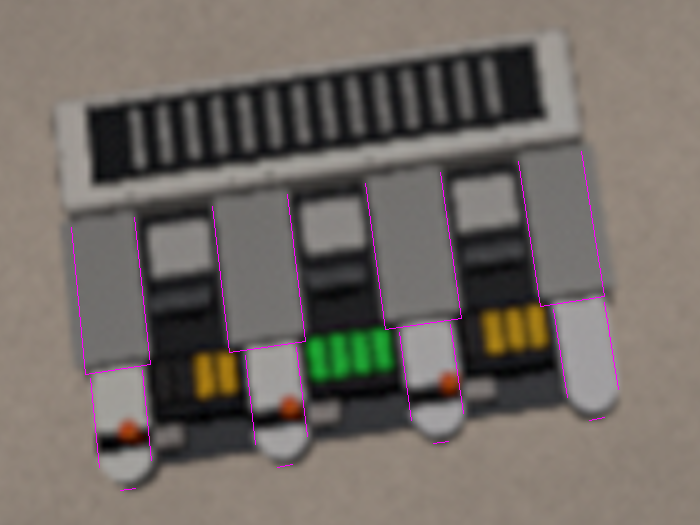

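View pics/fit2_side.png

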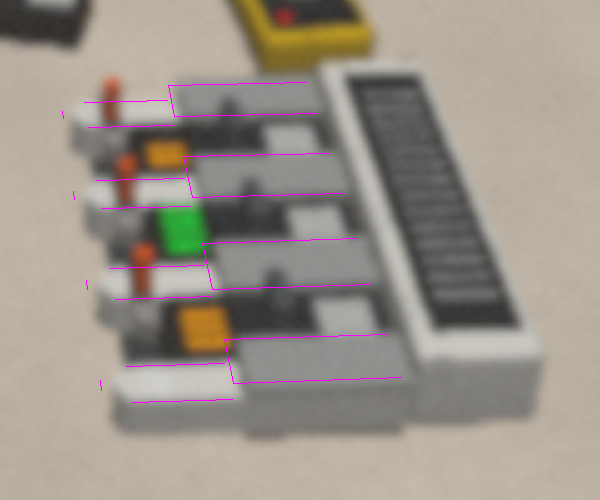

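```bash
sed -i 's/((-170,-128),(-76,-26),(26,76),(128,170))/((-178,-128),(-76,-26),(26,76),(128,178))/; s/    segs+=\[((-107.*/    pass/' chfit.py
python3 - <<'E'
from chfit import *
import pickle
F=pickle.load(open("F0.pkl","rb")); P=pickle.load(open("P.pkl","rb"))
al=range(len(S))
for sg in(.6,1.5):
 Gs={n:grads(F[n],sg) for n in F}
 for sel in (["side"],["top"],["side","top"]):
    x,s=fit([.630,.024,.02],S,[(F[n],Gs[n],al) for n in sel]); print(sg,sel,np.round(x[:2],4),round(np.degrees(x[2]),2),round(s,1))
P["charger"]=x
pickle.dump(P,open("P.pkl","wb"))
for n in F:
    im=cv2.resize(F[n]["img"],None,fx=5,fy=5,interpolation=cv2.INTER_CUBIC)
    for a,b in S:
            uv=proj(F[n],world(x,np.array([a,b])))*5+2
            cv2.line(im,*[tuple(int(v) for v in q) for q in uv],(255,0,255),1)
    b=(205,115,345,220) if n=="top" else (310,150,430,250)
    cv2.imwrite(f"pics/fit3_{n}.png",cv2.cvtColor(im[b[1]*5:b[3]*5,b[0]*5:b[2]*5][:600,:800],cv2.COLOR_RGB2BGR))
for k in(-.102,0,.102): 
  w=world(x,[-.08,k+.039,.048]); print(w,proj(F["top"],w+[0,0,.006]),proj(F["side"],w))
E
```

```text
0.6 ['side'] [0.6281 0.024 ] 1.36 -16499.3
0.6 ['top'] [0.6264 0.0212] 1.15 -23304.3
0.6 ['side', 'top'] [0.6267 0.0215] 1.16 -38984.8
1.5 ['side'] [0.6271 0.0241] 1.64 -11514.0
1.5 ['top'] [0.6253 0.0212] 1.21 -13580.9
1.5 ['side', 'top'] [0.6256 0.0217] 1.3 -24776.5
[[ 0.547014   -0.04313309  0.048     ]] [[294.82319436 192.74283583]] [[335.90571813 203.3808298 ]]
[[0.54470257 0.05884071 0.048     ]] [[263.02028594 197.53589004]] [[332.79521246 185.41755195]]
[[0.54239114 0.16081452 0.048     ]] [[231.17441642 202.34437564]] [[330.02132698 169.40793124]]
```

```bash
python3 - <<'E'
import cv2,numpy as np
a=cv2.imread("pics/fit3_top.png");b=cv2.imread("pics/fit3_side.png")
h=max(a.shape[0],b.shape[0]);f=lambda i:cv2.copyMakeBorder(i,0,h-i.shape[0],0,0,0)
c=np.hstack([f(a),f(b)]);cv2.imwrite("pics/fit3.png",cv2.resize(c,(800,int(h*800/c.shape[1]))))
E
```

```text
(no output)
```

View pics/fit3_side.png

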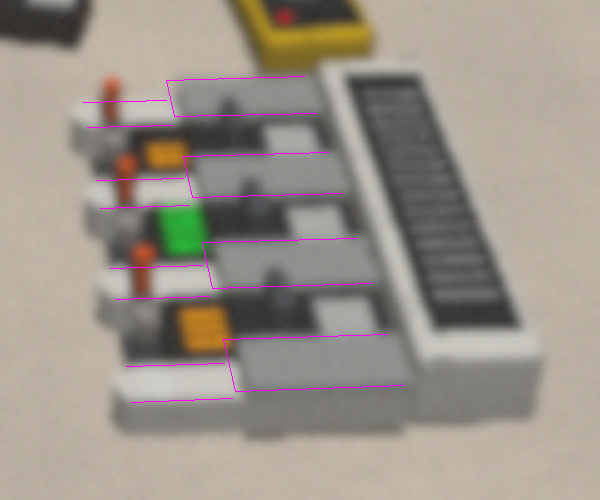

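View pics/fit3_top.png

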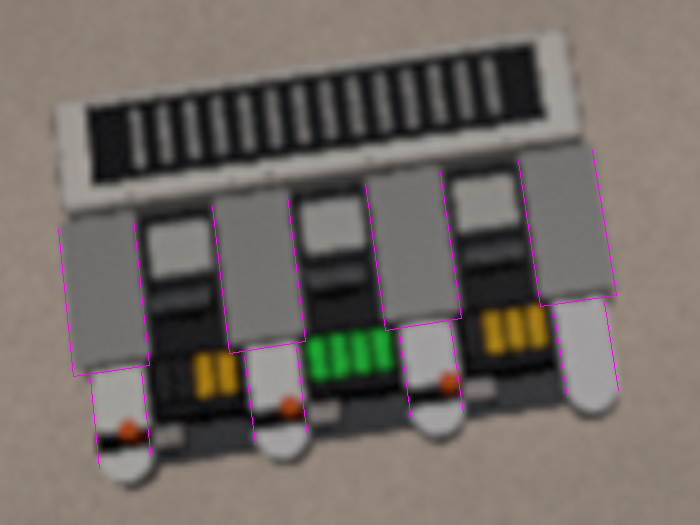

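The top-view lines now sit on the rails. The side view suggests about 4 mm more in x, so I'll use x≈0.629, y≈0.022, yaw≈1.2°. 

Candidates for the pack to draw:
- **Middle bay, (275,187):** four green bars, chosen.
- **Left bay, (248,190):** two amber bars, still charging.
- **Right bay, (308,181):** three amber bars, still charging.
- **Flat pack, (176,232):** one red bar, goes on charge.

For trays, the grey steel one at (388,205) is the right one, and the turquoise one at (466,252) is not. The close crop above confirms the four green bars. Now I'll open the middle catch.

```bash
cat > m.py <<'E'
from h import *
C=np.array([.629,.022,np.radians(1.2)])
def rot(psi):
    c,s=np.cos(psi),np.sin(psi)
    return R.from_matrix(np.array([[c,s,0],[s,-c,0],[0,0,-1.]])).as_rotvec()
def cw(x,y,z,C=C):
    c,s=np.cos(C[2]),np.sin(C[2]); return [C[0]+c*x-s*y,C[1]+s*x+c*y,z]
def loc(p,C=C):
    c,s=np.cos(C[2]),np.sin(C[2]); d=np.array(p[:2])-C[:2]; return np.array([c*d[0]+s*d[1],-s*d[0]+c*d[1],p[2]])
def st(t=""):
    s=get_state(); print(t,round(s["clock"],2),"loc",np.round(loc(s["position"])*1000,1),"F",np.round(s["contact_force"],1),"gap",round(s["finger_gap"],3))
E
python3 - <<'E'
from m import *
r=rot(C[2])
grab(20); st("closed")
movep(cw(-.084,.003,.14),r); st("above")
move_l(cw(-.084,.003,.038),.15); st("down")
print(move_l(cw(-.084,.020,.038),.06,until_force=1.5)); st()
print(move_l(cw(-.084,.054,.038),.05,until_force=10)); st("pushed")
move_l(cw(-.084,.035,.038),.15); st("back")
move_l(cw(-.084,.015,.13),.2); st()
E
```

```text
closed 1.97 loc [-449.7  511.   231.3] F [-0.4  0.  -0.4] gap -0.003
above 4.22 loc [-84.    3.9 140.2] F [-0.1  0.3  0.4] gap -0.0
down 5.06 loc [-83.4   3.1  38.6] F [-0.1 -1.   0.3] gap -0.004
True
 5.27 loc [-83.4   7.5  38.6] F [-1.2  0.8  0.2] gap 0.0
True
pushed 6.04 loc [-84.5  45.9  37.4] F [ 0.4 -3.3  2.9] gap 0.005
back 6.29 loc [-83.9  35.3  38. ] F [0.5 0.3 0.2] gap 0.003
 6.91 loc [-84.5  15.4 129.4] F [0.6 0.2 0.1] gap 0.001
```

```bash
python3 - <<'E'
from m import *
a=grab_frame("side");save(a,"s1.png",(300,140,440,250),5)
b=grab_frame("top");save(b,"t1.png",(205,115,345,220),5)
st()
E
```

```text
7.01 loc [-85.4  15.5 128.3] F [-1.2  0.6 -0.5] gap 0.001
```

View pics/s1.png

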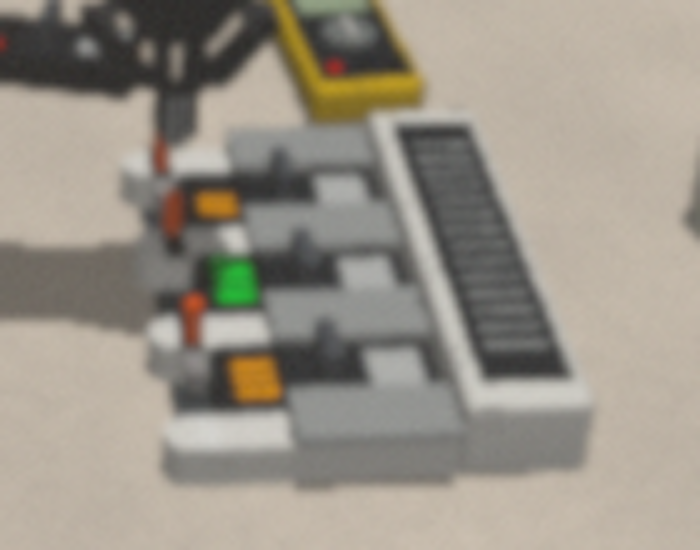

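View pics/t1.png

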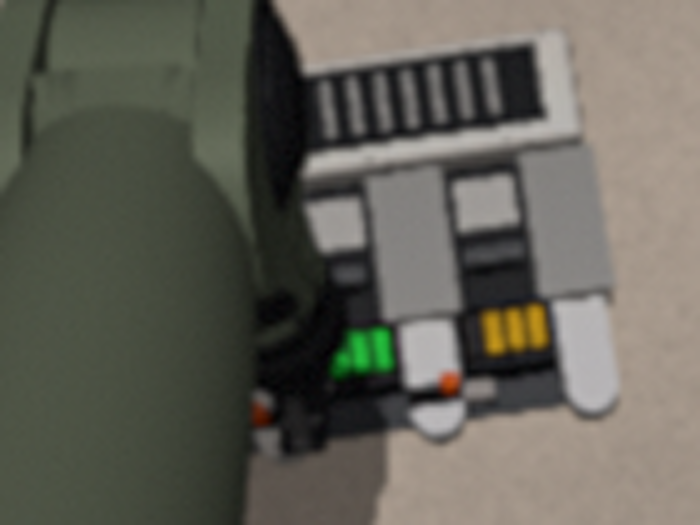

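The side crop shows the middle knob moved left at (173,215) with its bolt retracted, and the push stopped at 45.9 mm, matching the 45.5 mm expected for fully open. Next I'll grip the handle and draw the pack out.

```bash
python3 - <<'E'
from m import *
r=rot(C[2])
let_go()
movep(cw(-.001,.0,.13),r); st("above")
print(move_l(cw(-.001,0,.039),.15,until_force=8)); st("down")
grab(60); st("grip")
print(move_l(cw(-.03,0,.039),.08,until_force=25)); st("pull30")
print(move_l(cw(-.112,0,.039),.12,until_force=25)); st("pull112")
print(move_l(cw(-.195,0,.039),.15,until_force=25)); st("pull195")
move_l(cw(-.195,0,.140),.2); st("up")
save(grab_frame("side"),"s2.png",(200,100,440,280),3.3);save(grab_frame("top"),"t2.png",(150,100,390,280),3.3)
E
```

```text
above 8.22 loc [ -0.6  -0.3 129.4] F [-0.7 -0.3 -0.2] gap 0.998
False
down 8.98 loc [-0.7  0.1 39.9] F [0.3 0.4 0.4] gap 0.997
grip 9.65 loc [ 0.2 -0.1 39.7] F [2.6 0.4 2.9] gap 0.125
False
pull30 10.16 loc [-30.1  -0.1  39.7] F [ 0.3 -0.7  7.8] gap 0.127
False
pull112 10.99 loc [-111.7   -0.    39.6] F [ 0.3 -0.3 11.4] gap 0.123
False
pull195 11.69 loc [-1.949e+02 -1.000e-01  3.960e+01] F [-1.2  0.3 14.5] gap 0.124
up 12.35 loc [-196.9    0.3  138.3] F [ 0.7  0.1 -5.9] gap 0.122
```

View pics/s2.png

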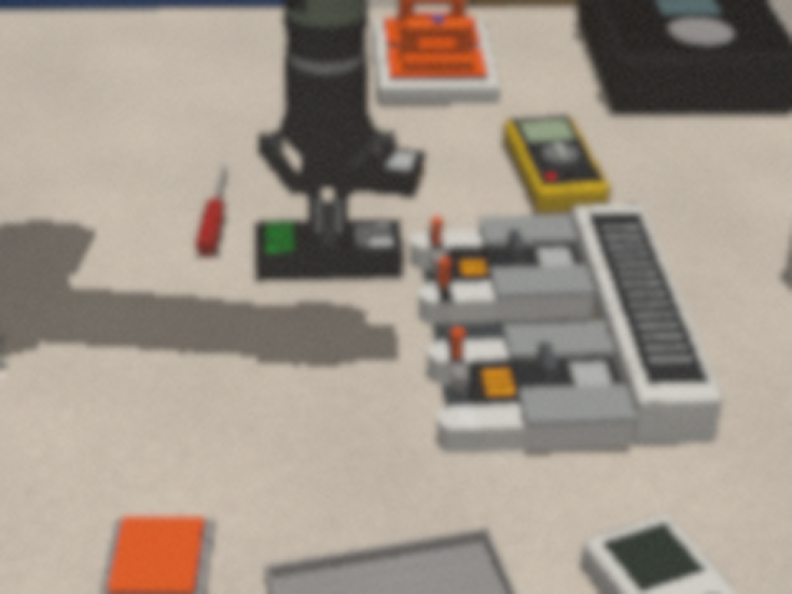

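View pics/t2.png

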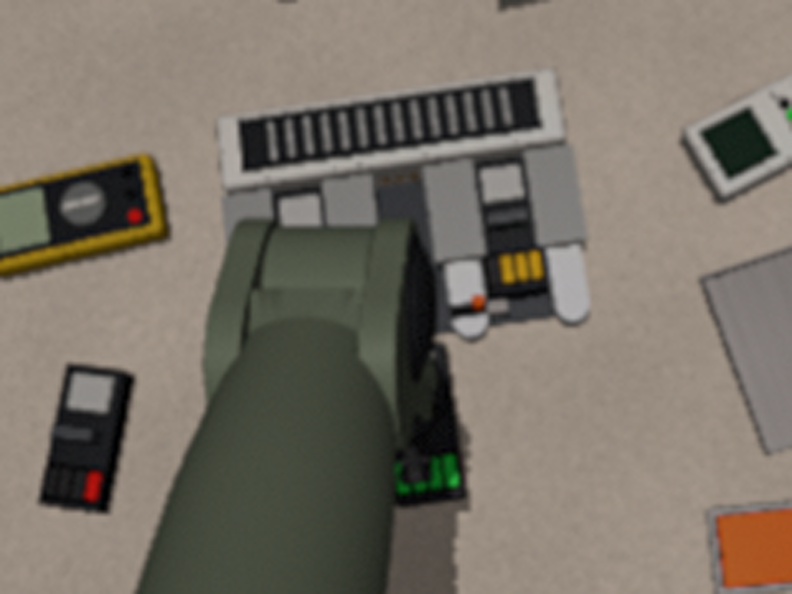

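The charged pack (green bars at side crop (280,238)) hangs level in the gripper and the middle lane is empty. The two amber packs haven't moved. I'll store a reference frame, then place the pack in the grey tray.

```bash
python3 - <<'E'
from m import *
import pickle
P=pickle.load(open("P.pkl","rb")); t=P["tray"]; print(t)
pickle.dump({n:grab_frame(n) for n in("side","top")},open("Fheld.pkl","wb"))
r=rot(t[2])
movep([t[0],t[1],.14],r); st("over")
move_l([t[0],t[1],.060],.2); st("60")
print(move_l([t[0],t[1],.040],.025,until_force=4)); print(get_state()["position"],get_state()["contact_force"])
E
```

```text
[ 0.47857291 -0.34159078  0.19951515]
over 13.91 loc [-158.  -358.9  139.7] F [ 0.1  1.  -5.1] gap 0.127
60 14.46 loc [-157.4 -359.7   60.5] F [ 0.5  0.2 -5.6] gap 0.124
True
[ 0.47836255 -0.34147985  0.04269703] [-0.46981147  0.21501915  4.84872046]
```

```bash
python3 - <<'E'
from m import *
import pickle
P=pickle.load(open("P.pkl","rb")); t=P["tray"]; f=P["flat"]
let_go(); st("rel")
move_l([t[0],t[1],.13],.2)
movep([f[0],f[1],.15],rot(f[2])); st("over flat")
a=grab_frame("side");save(a,"s3.png",(240,110,440,330),2.7)
b=grab_frame("top");save(b,"t3.png",(130,100,430,280),2.6)
pickle.dump({"side":a,"top":b},open("F3.pkl","wb"))
E
```

```text
rel 15.83 loc [-159.6 -358.9   41. ] F [ 0.5  0.6 -0. ] gap 1.001
over flat 18.88 loc [-146.7  330.7  149.9] F [ 0.1  0.1 -0. ] gap 0.999
```

View pics/s3.png

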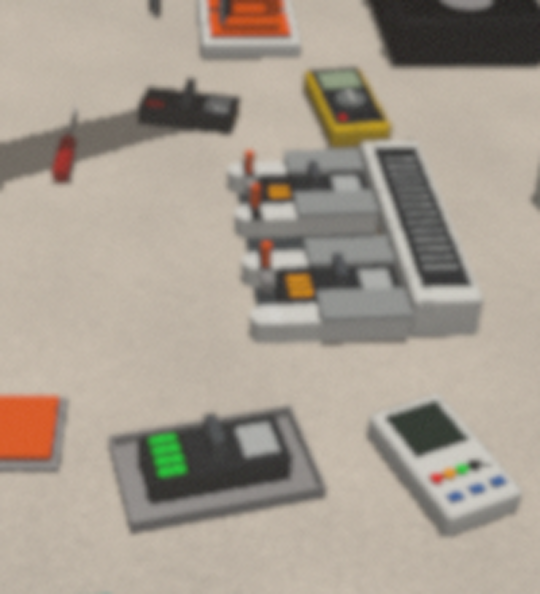

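View pics/t3.png

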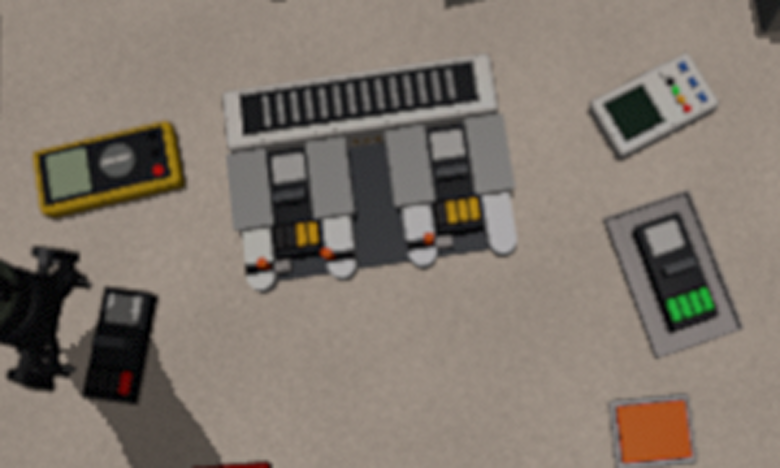

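The charged pack lies flat inside the grey tray with its four green bars up (top crop (690,303)). The gripper is above the flat pack. Since I know where I released the charged pack, I'll use it to check the bias of the pack fit.

```bash
python3 - <<'E'
from fit import *
import pickle
F0=pickle.load(open("F0.pkl","rb"));F3=pickle.load(open("F3.pkl","rb"))
pk=[tuple(np.array(q)/1000 for q in s) for s in box(-70,70,-31,31,32)]
lift=[(np.array(a)+[0,0,.003],np.array(b)+[0,0,.003]) for a,b in pk]
for sg in(.6,1.0):
  for nm,F,sg_,p0 in(("tray",F3,lift,[.4784,-.3415,.1995]),("flat",F0,pk,[.475,.352,-.22])):
    for sel in("side","top"):
        x,s=fit(p0,sg_,[(F[sel],grads(F[sel],sg),range(4))]);print(sg,nm,sel,np.round(x[:2],4),round(np.degrees(x[2]),2),round(s))
E
```

```text
0.6 tray side [ 0.4768 -0.3344] 12.85 -6153
0.6 tray top [ 0.4755 -0.3372] 9.98 -8094
0.6 flat side [0.4786 0.3565] -8.76 -4233
0.6 flat top [0.4728 0.3453] -14.89 -9130
1.0 tray side [ 0.477  -0.3345] 12.93 -5478
1.0 tray top [ 0.4756 -0.3371] 9.84 -6568
1.0 flat side [0.4787 0.3568] -8.4 -3659
1.0 flat top [0.4742 0.3497] -13.68 -7449
```

```bash
python3 - <<'E'
from m import *
import pickle
p=[.4755,.352]; r=rot(np.radians(-11.3))
movep(p+[.11],r)
print(move_l(p+[.039],.15,until_force=8)); st("down")
grab(60); st("grip"); print(get_state()["position"])
move_l(p+[.14],.2); st("up")
movep(cw(-.195,0,.14),rot(C[2])); st("present")
F={n:grab_frame(n) for n in("side","top")}
pickle.dump(F,open("Fheld2.pkl","wb"))
A=pickle.load(open("Fheld.pkl","rb"))
for n in F:
    b=(270,150,340,200) if n=="side" else (250,180,310,260)
    c=lambda f:cv2.resize(f[n]["img"][b[1]:b[3],b[0]:b[2]],None,fx=5.5,fy=5.5,interpolation=cv2.INTER_CUBIC)
    im=np.hstack([c(A),c(F)]);cv2.imwrite(f"pics/cmp_{n}.png",cv2.cvtColor(im,cv2.COLOR_RGB2BGR))
E
```

```text
False
down 19.89 loc [-145.7  333.6   40.3] F [0.6 0.  0.6] gap 0.997
grip 20.57 loc [-146.8  333.4   39.4] F [-2.4  0.   4.4] gap 0.124
[0.47523808 0.35226661 0.0393959 ]
up 21.23 loc [-147.4  332.5  138.6] F [-0.5 -0.  -5. ] gap 0.126
present 22.5 loc [-194.6    0.5  139.8] F [ 0.1  0.5 -5.2] gap 0.118
```

View pics/cmp_side.png

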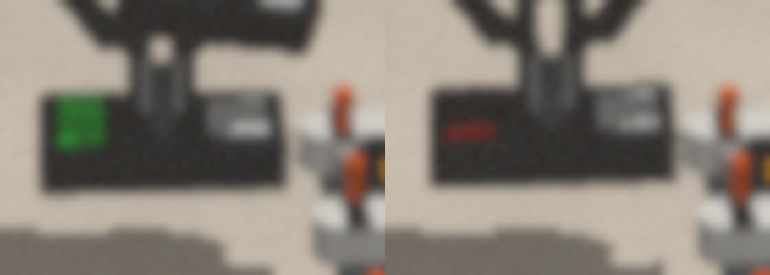

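View pics/cmp_top.png

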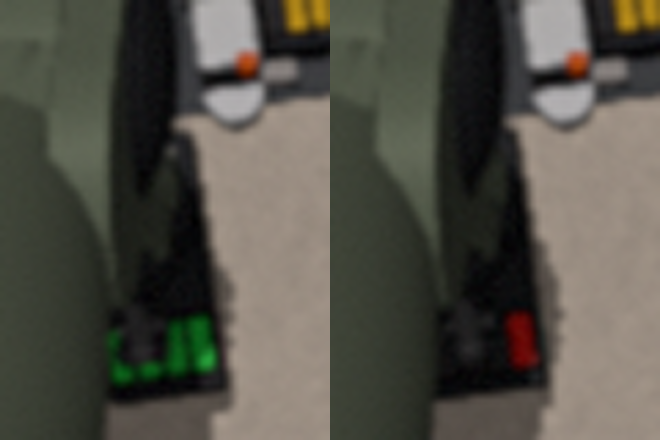

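The flat pack, with its red bar, hangs level with its contacts towards the charger. It looks a few mm left of where the charged pack was in the grip, so I'll measure that offset at sub-pixel level with the arm settled.

```bash
python3 - <<'E'
from m import *
import pickle
F={n:grab_frame(n) for n in("side","top")}; st()
pickle.dump(F,open("Fheld2.pkl","wb"))
A=pickle.load(open("Fheld.pkl","rb"))
def edge(prof): # position of steepest rise
    d=np.diff(prof); i=int(np.argmax(d)); a,b,c=d[i-1:i+2]; return i+.5+.5*(a-c)/(a-2*b+c)
for nm,f in(("charged",A),("flat",F)):
    g=cv2.GaussianBlur(f["side"]["img"].astype(float).sum(2),(0,0),1)
    bot=[175+edge(g[175:193,c]) for c in range(281,317)]
    lef=[270+edge(-g[r,270:285]) for r in range(171,182)]
    rig=[312+edge(g[r,312:328]) for r in range(171,182)]
    t=cv2.GaussianBlur(f["top"]["img"].astype(float).sum(2),(0,0),1)
    rt=[283+edge(t[r,283:298]) for r in range(212,240)]
    k=np.polyfit(np.arange(281,317)-299,bot,1);k2=np.polyfit(np.arange(212,240)-226,rt,1)
    print(nm,"bottom",k,"left",np.median(lef),"right",np.median(rig),"topright",k2)
T=np.array(cw(-.195,0,.1)); 
for n in F:
    p=proj(F[n],np.array([T,T+[.001,0,0],T+[0,.001,0],T+[0,0,.001]])); print(n,p[0],np.round(p[1:]-p[0],3))
E
```

```text
22.7 loc [-194.6    0.7  139.9] F [-0.4 -0.1 -4.6] gap 0.121
charged bottom [-1.67874419e-02  1.84203861e+02] left 276.83732537734267 right 321.30304459865255 topright [1.89371488e-01 2.88427225e+02]
flat bottom [-2.73259781e-02  1.82945447e+02] left 277.8023146926267 right 322.18712903938194 topright [1.72412637e-01 2.87442671e+02]
side [299.40591917 179.40607033] [[ 0.316 -0.005]
 [-0.003 -0.171]
 [-0.005 -0.266]]
top [277.98297488 228.28479165] [[-0.036 -0.329]
 [-0.332  0.043]
 [-0.037 -0.045]]
```

```bash
python3 - <<'E'
from m import *
import pickle
F=pickle.load(open("Fheld2.pkl","rb"))
for zb in(.099,.1005):
  for r in(216,226,236): print("top",zb,r,np.round(loc(onz(F["top"],[287.44+.1724*(r-226),r],zb))*1000,1))
  for c in(285,299,313): print("side",zb,c,np.round(loc(onz(F["side"],[c,182.945-.0273*(c-299)],zb))*1000,1))
# lane right rail edges with same edges: middle lane, rail at y=-34 (z=28), from frame with empty lane
F3=pickle.load(open("F3.pkl","rb"))
im=F3["top"]["img"]
p=proj(F3["top"],np.array([cw(x,y,.028) for x in(-.09,-.035) for y in(-.034,.034,-.068,.068)]));print(np.round(p,1))
g=cv2.GaussianBlur(im.astype(float).sum(2),(0,0),.7)
for x in(-.07,-.06,-.05,-.04):
    for y,s in((-.034,-1),(.034,1)):
        w=np.linspace(-.012,.012,97); uv=proj(F3["top"],np.array([cw(x,y+d,.028) for d in w]))
        v=cv2.remap(g.astype(np.float32),uv[:,0].astype(np.float32)[None],uv[:,1].astype(np.float32)[None],cv2.INTER_CUBIC)[0]
        print(x,y,"edge off mm",round(1000*w[np.argmax(np.diff(v)*s)],1))
E
```

```text
top 0.099 216 [-161.4  -27.8   99. ]
top 0.099 226 [-192.3  -28.8   99. ]
top 0.099 236 [-222.8  -29.9   99. ]
side 0.099 285 [-240.6  -18.9   99. ]
side 0.099 299 [-196.9  -18.8   99. ]
side 0.099 313 [-153.   -18.8   99. ]
top 0.1005 216 [-161.7  -27.9  100.5]
top 0.1005 226 [-192.5  -28.9  100.5]
top 0.1005 236 [-223.   -30.   100.5]
side 0.1005 285 [-240.6  -21.2  100.5]
side 0.1005 299 [-196.9  -21.1  100.5]
side 0.1005 313 [-153.1  -21.1  100.5]
[[286.7 197.9]
 [265.9 201. ]
 [297.  196.4]
 [255.5 202.6]
 [284.4 181.7]
 [263.8 184.7]
 [294.7 180.2]
 [253.5 186.3]]
-0.07 -0.034 edge off mm -0.5
-0.07 0.034 edge off mm 0.3
-0.06 -0.034 edge off mm 1.2
-0.06 0.034 edge off mm -1.0
-0.05 -0.034 edge off mm 0.0
-0.05 0.034 edge off mm -2.0
-0.04 -0.034 edge off mm 1.7
-0.04 0.034 edge off mm -3.0
```

The top view puts the held pack's right edge at -28.9 mm (−31 if centred), and the comparison with the charged pack gives +2.7 mm. I'll shift the insertion by -2.5 mm in y and watch the lateral force on the way in.

```bash
python3 - <<'E'
from m import *
y=-.0025
move_l(cw(-.195,y,.060),.15)
print(move_l(cw(-.195,y,.0408),.05,until_force=4)); st("low")
for x in(-.16,-.13,-.10,-.07):
    h=move_l(cw(x,y,.0408),.08,until_force=12); st(f"x{x} {h}")
    if h: break
F={n:grab_frame(n) for n in("side","top")}
save(F["side"],"s4.png",(270,140,430,250),5);save(F["top"],"t4.png",(225,125,345,245),5)
E
```

```text
False
low 23.92 loc [-195.3   -2.5   40.6] F [-0.9  0.1 -5. ] gap 0.123
x-0.16 False 24.51 loc [-160.7   -2.4   40.6] F [ 0.1  0.4 -4.4] gap 0.123
x-0.13 False 25.03 loc [-130.7   -2.4   40.6] F [-0.8  0.6 -4.2] gap 0.127
x-0.1 False 25.56 loc [-100.8   -2.4   40.5] F [-0.9  0.2 -5.7] gap 0.122
x-0.07 False 26.08 loc [-70.8  -2.4  40.5] F [-0.3 -0.4 -3.7] gap 0.128
```

View pics/s4.png

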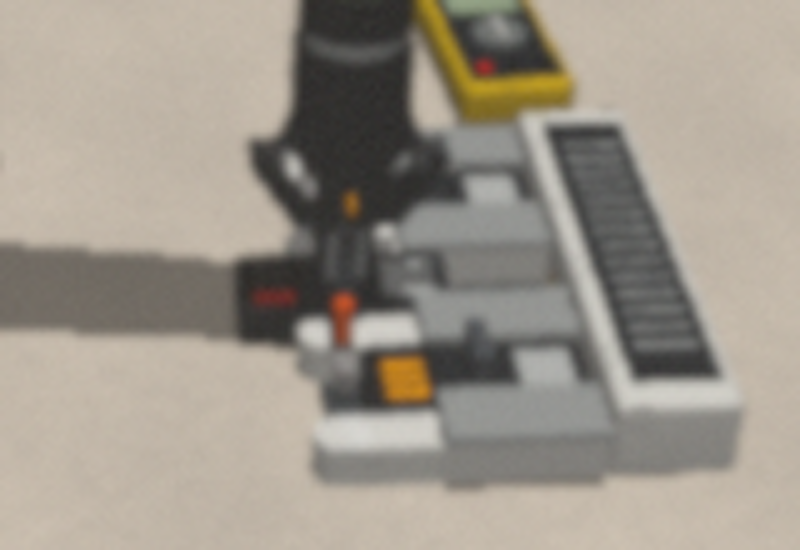

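View pics/t4.png

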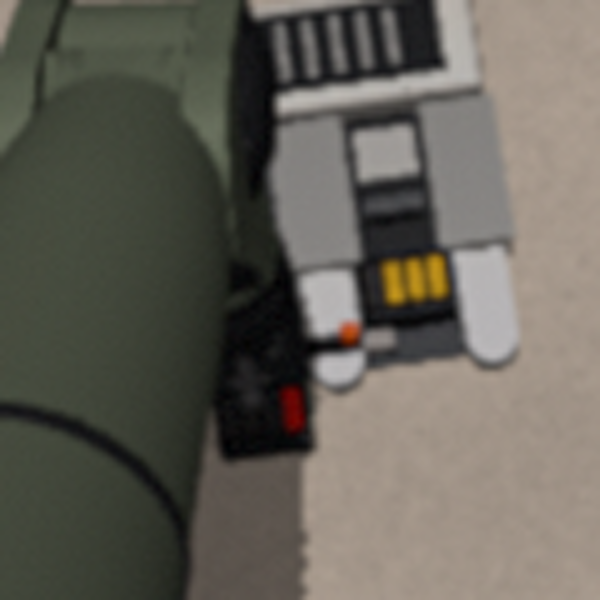

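The pack is in the mouth of the middle lane, parallel and with no lateral force (red bar at top crop (291,410)). I'll push it home.

```bash
python3 - <<'E'
from m import *
y=-.0025
h=move_l(cw(-.02,y,.0405),.08,until_force=12); st(f"{h}")
if not h:
    h=move_l(cw(.008,y,.0403),.03,until_force=15); st(f"home {h}")
E
```

```text
False 26.96 loc [-20.8  -2.4  40.2] F [-0.  -0.3 -3.8] gap 0.122
home True 27.83 loc [ 2.8 -2.9 39.4] F [-0.7 -0.2  4.8] gap 0.12
```

```bash
python3 - <<'E'
from m import *
y=-.0025
h=move_l(cw(.012,y,.0397),.03,until_force=25); st(f"home {h}")
let_go(); st("rel")
move_l(cw(0,y,.13),.2); 
movep(cw(-.084,.1,.14),rot(C[2])); st()
F={n:grab_frame(n) for n in("side","top")}
save(F["side"],"s5.png",(300,140,440,250),5);save(F["top"],"t5.png",(225,125,345,245),5)
E
```

```text
home True 28.18 loc [ 2.6 -2.8 39.4] F [-2.4 -0.2  5.3] gap 0.122
rel 28.88 loc [ 1.2 -2.8 38.1] F [0.9 0.4 1.3] gap 0.998
 30.08 loc [-85.1 100.4 138.9] F [-0.5  0.1 -0.4] gap 0.999
```

View pics/s5.png

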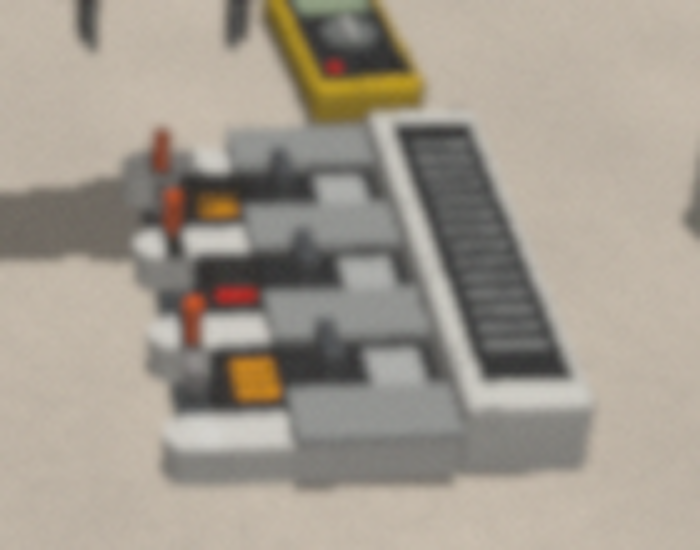

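View pics/t5.png

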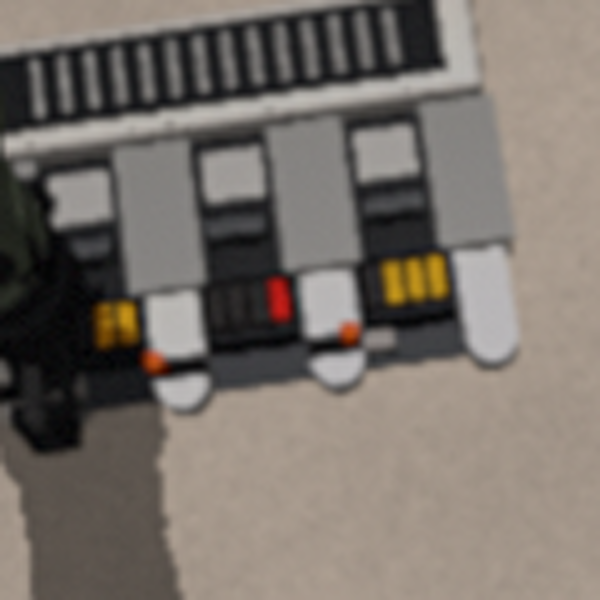

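The flat pack lines up in x with its neighbours in the middle bay (red bar at top crop (279,300)) and the lane front is clear. I'll shut the catch.

```bash
python3 - <<'E'
from m import *
r=rot(C[2])
grab(20)
movep(cw(-.084,.092,.12),r)
print(move_l(cw(-.084,.092,.038),.15,until_force=8)); st("down")
print(move_l(cw(-.084,.046,.038),.05,until_force=10)); st("pushed")
print(move_l(cw(-.084,.046,.038),.04,until_force=10)); st("again")
move_l(cw(-.084,.075,.038),.15)
move_l(cw(-.084,.090,.13),.2)
movep([.25,.45,.25],rot(1.0)); st("away")
F={n:grab_frame(n) for n in("side","top")}
save(F["side"],"s6.png",(220,110,440,330),2.7);save(F["top"],"t6.png",(150,110,430,280),2.8)
save(F["top"],"t6z.png",(215,150,335,220),6.6)
E
```

```text
False
down 31.9 loc [-83.3  92.2  38.8] F [-0.7 -0.8  0.2] gap 0.001
True
pushed 32.61 loc [-83.4  56.7  38.4] F [-0.3  3.3  3.2] gap -0.001
True
again 32.82 loc [-83.4  56.8  38.5] F [-0.7  3.2  2.9] gap 0.001
away 35.4 loc [-369.3  435.3  249.5] F [-0.8  0.2 -0.6] gap 0.001
```

View pics/s6.png

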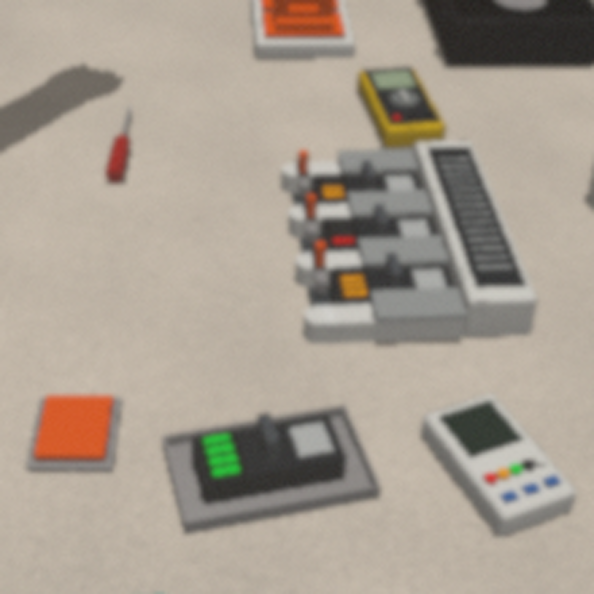

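View pics/t6.png

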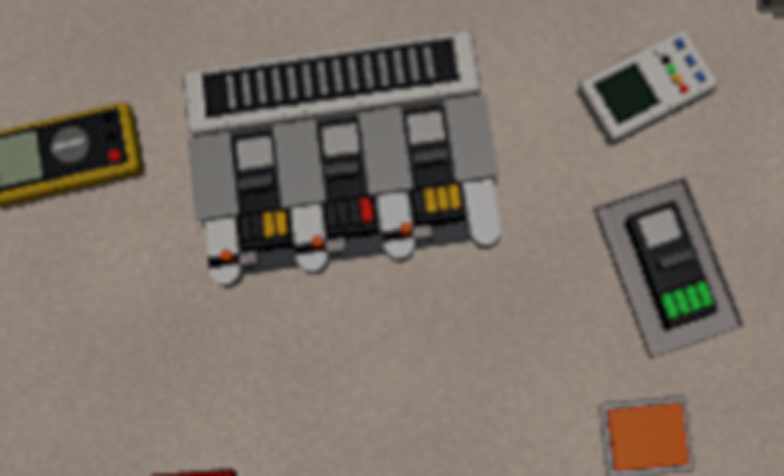

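View pics/t6z.png

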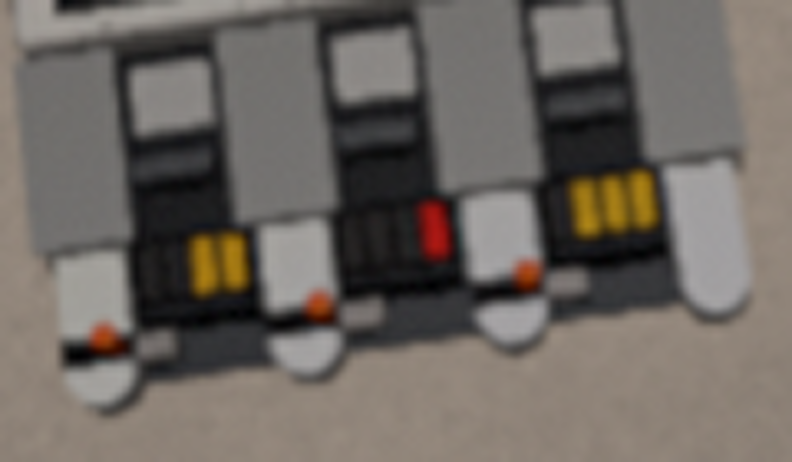

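All three bolts show in their lanes and match each other, and the charged pack is in the tray. As a last check, I'll measure whether the middle pack sits where the charged one did when home, and whether anything else moved.

```bash
python3 - <<'E'
from h import *
import pickle
F0=pickle.load(open("F0.pkl","rb")); F={n:grab_frame(n) for n in("side","top")}
def sh(n,b):
    a,c=[cv2.cvtColor(f[n]["img"],cv2.COLOR_RGB2GRAY).astype(np.float32)[b[1]:b[3],b[0]:b[2]] for f in(F0,F)]
    W=np.float32([[1,0,0],[0,1,0]])
    cc,W=cv2.findTransformECC(a,c,W,cv2.MOTION_TRANSLATION,(3,200,1e-6),None,3); return np.round(W[:,2],2),round(cc,3)
print("mid label top",sh("top",(262,150,284,172)),"right",sh("top",(292,144,316,168)),"left",sh("top",(231,154,254,178)))
print("mid label side",sh("side",(362,184,384,202)),"right",sh("side",(370,205,392,225)),"left",sh("side",(355,168,378,184)))
print("knobs top L,M,R",sh("top",(222,193,240,208)),sh("top",(254,188,272,204)),sh("top",(286,184,304,200)))
for nm,b in dict(meter=(140,143,205,187),ecg=(352,118,410,164),screw=(170,272,240,292),paddle=(360,246,402,284)).items(): print(nm,sh("top",b))
E
```

```text
mid label top (array([ 0.02, -0.17], dtype=float32), 0.995) right (array([0.  , 0.01], dtype=float32), 1.0) left (array([0.01, 0.  ], dtype=float32), 1.0)
mid label side (array([ 0.1 , -0.03], dtype=float32), 0.989) right (array([-0.02, -0.02], dtype=float32), 1.0) left (array([-0.02, -0.  ], dtype=float32), 0.999)
knobs top L,M,R (array([0.01, 0.01], dtype=float32), 1.0) (array([-0.07, -0.04], dtype=float32), 0.969) (array([-0.01,  0.02], dtype=float32), 1.0)
meter (array([-0.,  0.], dtype=float32), 1.0)
ecg (array([-0.,  0.], dtype=float32), 1.0)
screw (array([ 0., -0.], dtype=float32), 1.0)
paddle (array([0.01, 0.01], dtype=float32), 1.0)
```

```bash
python3 - <<'E'
from m import *
sign_off(); st()
E
```

```text
the job is handed in; nothing more can be done
the job is handed in; nothing more can be done
```

The job is done and handed in at about 35.5 s of the 72 s allowed. I opened the middle catch, drew out the fully charged pack (four green bars) and set it flat and upright in the grey steel tray. I then slid the flat pack contacts-first into the middle bay, pushed it until it met resistance, and shut the catch.

**Final checks:**
- **Flat pack:** it sits within about 0.5 mm of where the charged pack was when home, slightly deeper if anything.
- **Middle catch:** the knob is back at its original shut position to within 0.1 pixel, and its bolt shows in the lane.
- **Everything else:** the two charging packs, their catches, the multimeter, the ECG simulator, the screwdriver and the paddle adapter show no movement in the pictures (0.02 pixel at most).

**Disagreements:**
- **Charger position:** the two camera fits differed by about 2–4 mm, so I took a middle value. The catch and handle contacts then agreed with it to within about 1 mm.
- **Flat pack angle:** the cameras differed by about 5°, so I used the middle value, and the jaws lined the handle up when they closed.
- **Held pack offset:** the top view put the flat pack about 2 mm off centre in the grip and the side view put it further off. I corrected by 2.5 mm, and it went in with no noticeable sideways force.
- **Tray placement:** the camera fits put the charged pack up to about 7 mm off the tray's centre. It still lies fully inside the tray.

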